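# Back off the torque driver and shut it away in its drawer

### The job

Put the adjustable torque driver away: carry it by its body to the bench torque checker, stand it in the checker's square socket and let go, then wind its setting sleeve back to 1, the lowest mark of its scale and not past it, so that its spring is stored slack. Then take it by the body again, stand it in the square pocket of the open drawer and push the drawer fully home until its catch clicks in. Never carry the driver by its sleeve; leave the short driver in its stand and the other things on the bench alone.

Things in the scene. Friction and masses are not known exactly. Their poses are not given: they have to be found in the camera images.
- torque_driver: adjustable torque driver, a loose tool standing upright, 104 mm tall, 0.3 kg, the taller of the two tools in the stand, with a bright ribbed sleeve on top. Origin: centre of its underside; z up its axis. From below: steel drive square 28 x 28 mm, z 0 to 20 mm, sides along x and y, tapering to 20 mm over the lowest 7 mm; black body z 22 to 73 mm; setting sleeve z 75 to 104 mm
- driver_hold (a point): centre of the torque driver's body, on its axis 60 mm above its underside: where to hold it. The black body is eight-sided, 42 mm across flats; the flats face +-x, +-y of the driver and the diagonals. The narrower sleeve rises 44 mm above this point, so the palm must stay more than that above it
- sleeve (a joint): setting of the driver's sleeve, rad: 0 = mark 1 (lowest), 0.4 = mark 2, 0.8 = mark 3, 1.2 = mark 4, 1.6 = mark 5, with a click at each (about 0.05 N m to pass one). It grows clockwise seen from above; wind it back counterclockwise. Below mark 1 there is one more, unmarked click at -0.4, which is wrong (spring off its seat)
- sleeve_grip: the ribbed setting sleeve of the torque driver, 31 mm diameter, z 75 to 104 mm from this origin, which is the driver's. A black pointer line on its top and side (its -x side) points at one of five marks on the bright ring round the sleeve's foot: mark 1 is the broad one, on the driver's -x side, the others follow clockwise from above
- preset_driver: the short preset driver, a loose tool 74 mm tall with a plain black knob (36 mm diameter) and no sleeve, on the same 28 mm drive square; stays in the stand. Origin: centre of its underside, z up
- stand: dark wooden bench stand, a fixed block 80 x 160 x 32 mm with two square wells (31 mm wide, 20 mm deep, floor 12 mm above the bench) at y = +-37.5 mm; one driver stands in each, which in which varies; its y runs roughly towards the robot. Origin: centre of its underside; x across, y along
- checker_socket (a point): centre of the floor of the square socket (31 mm wide, 20 mm deep, sides along this point's x and y) in the bright steel plate on top of the bench torque checker, a fixed grey case 150 x 120 mm with a display; the plate's top is 20 mm above this point and 47 mm above the bench, the case nowhere higher
- cabinet: fixed steel drawer unit on the bench, 225 mm deep (x), 220 mm wide (y), 152 mm high. Origin: bottom of its front edge at mid width; x points into the unit, the drawer slides out along -x
- drawer (a joint): how far the unit's one drawer stands open, m; 0 = fully home. A roller catch must be pushed over in the last 15 mm (about 11 N); past it, it draws the drawer home
- drawer_front (a point): point on the outer face of the drawer's front, on its middle, 120 mm above the bench; x points inwards (the way to push). The front is 216 mm wide, z 12 to 144 mm above the bench; a bar handle 110 mm wide stands 35 mm off it, 75 mm above the bench
- drawer_pocket (a point): centre of the floor of the square pocket (31 mm wide, 20 mm deep, sides along this point's x and y, floor 30 mm above the bench) in the drawer's black insert, 80 mm behind the outer face of the front. The drawer's side walls stand 96 mm to either side (y), 80 mm above the bench; a gripper has most room with its fingers to either side along y
- multimeter: bystander: multimeter on its back, 150 x 74 x 46 mm, origin under its centre
- gauge_spare: bystander: spare pressure gauge lying on its back, 95 x 63 x 34 mm, at the bench's front edge
- screwdriver: bystander: screwdriver lying at the bench's front edge, 175 mm long
Mind the look-alikes: they are no part of the job. Leave any blue or purple look-alike of the torque_driver alone.

How it is judged (in metres and radians):
On the way, in this order (a step that is already met when the one before it is completed fails the run):
1. the torque driver stands upright in the checker's square socket, let go, its sleeve not yet wound back (horizontal distance between torque_driver and checker_socket below 0.005 m and z of torque_driver in the frame of checker_socket between -0.005 and 0.005 m and angle between torque_driver's own z axis and vertical below 0.09 rad and contact force between the fingers and torque_driver below 0.3 N and value of joint sleeve above 0.55 rad), for 0.2 s.
2. the sleeve has been wound back to mark 1 with the driver standing in the checker's socket, and let go (horizontal distance between torque_driver and checker_socket below 0.005 m and z of torque_driver in the frame of checker_socket between -0.005 and 0.005 m and angle between torque_driver's own z axis and vertical below 0.09 rad and contact force between the fingers and torque_driver below 0.3 N and value of joint sleeve between -0.14 and 0.14 rad), for 0.2 s.
3. the driver stands upright in the pocket of the open drawer, let go, its sleeve still at mark 1 (horizontal distance between torque_driver and drawer_pocket below 0.005 m and z of torque_driver in the frame of drawer_pocket between -0.005 and 0.005 m and angle between torque_driver's own z axis and vertical below 0.09 rad and contact force between the fingers and torque_driver below 0.3 N and value of joint sleeve between -0.14 and 0.14 rad and value of joint drawer above 0.08 m), for 0.2 s.
At the end, for the whole second after the job is handed in: the drawer is fully home on its catch (open less than 3 mm) and at rest; the torque driver stands upright in its pocket (within 5 mm of the pocket's centre and floor, tilted less than 0.09 rad) with its sleeve on mark 1 (within 0.14 rad); the short driver still stands in its well (within 10 mm) (value of joint drawer below 0.003 m and horizontal distance between torque_driver and drawer_pocket below 0.005 m and z of torque_driver in the frame of drawer_pocket between -0.005 and 0.005 m and angle between torque_driver's own z axis and vertical below 0.09 rad and value of joint sleeve between -0.14 and 0.14 rad and linear speed of torque_driver below 0.02 m/s and velocity of joint drawer between -0.01 and 0.01 m/s and distance of preset_driver from where it was at the start of the episode below 0.01 m); the robot touches nothing.
It fails at once if the torque driver is held by its sleeve while it is out of the checker's socket (contact force between the fingers and sleeve_grip above 2 N and (horizontal distance between torque_driver and checker_socket above 0.02 m or z of torque_driver in the frame of checker_socket above 0.012 m)).
It fails at once if the short driver is taken or knocked out of its well (distance of preset_driver from where it was at the start of the episode above 0.015 m).
It fails at once if the multimeter, the spare gauge or the screwdriver is shifted by more than 30 mm (distance of any of multimeter, gauge_spare, screwdriver from where it was at the start of the episode above 0.03 m).
It also fails if it takes over 72 s, if anything falls off the work surface, if the arm or the gripper's body presses on something with over 40 N, if the wrist force passes 120 N, or if a joint passes its speed limit or range.

### The arm

A 7-joint arm with a two-finger parallel gripper is mounted at the origin on a cart in front of the work surface, level with it; the furniture and walls round the work are solid. World frame = base frame: x ahead of the robot, y to its left, z up, the work surface at z = 0. Lengths are in mm, angles in rad, forces in N, time in s.
With the tool pointing down it reaches from about 350 to 900 mm from the base axis. Payload 8.1 kg.
Tool frame: the origin (TCP) lies at the very end of the fingers, on their centre line; the grasp point (between the pads) lies 19 mm behind it (env.pinch_z is the distance from the TCP to the grasp point, in mm); z points along the fingers, y is the line along which they close (so a half turn about z gives the same grasp; the last joint's range is limited). The gripper opens to 92 mm and grips with 3 to 60 N. Pads are 19 mm wide; open, the fingers measure 130 mm over their backs; the gripper's body (75 mm by 190 mm) begins 47 mm behind the grasp point.
Start: joints at [-1.442, 0.434, 0.025, 1.573, -0.012, 1.134, -0.075], TCP at [143.608, 608.291, 226.742] pointing down, gripper open.
Joint ranges: [-2.62, 2.62], [-0.44, 2.09], [-1.27, 1.32], [0.08, 2.57], [-1.32, 4.46], [0.12, 2], [-2.74, 2.74]. Speed limits (rad/s): [2.22, 2.22, 3.01, 3.01, 3.14, 3.14, 3.14].

### API

Orientations are given as a 3x3 rotation matrix whose columns are the frame's x, y, z axes.
In Python, from bench import env gives the robot as it stands.
- The arm moves only by the tool arm_command, never from a script. Its argument "plan" is one flat list of numbers, 7 for each row, row after row: the shift along the world's x, y, z in mm, then the turn, a rotation vector about the world's x, y, z in degrees, then the closure, from -1 (fully open) to 1 (shut). A call has 1 to 12 rows; each row is the pose to reach, as a shift and turn from the pose commanded when the call began; what a row does not reach only later rows make up. A row lasts 1/8 s, in which the tool goes at most 62.5 mm and 10.7 degrees, less where a joint would pass 70% of its speed; a pose out of reach is approached as far as the arm can. A call with a gripper value outside its range is refused whole. The fingers move at their own pace and stop on an object; "grip_force" is the grip in N (left out, the last holds). Time passes only in rows, so rows that repeat a pose let the fingers close. It gives the time, the measured TCP pose, the force, the opening and the grip force at its end, in the units of the state.
- env.sense(): the state, without advancing time (a new reading comes with each control period).
- env.read_camera(name): name is "side" or "top" or "wrist"; returns the picture (400x640x3 uint8, blue, green, red); there is no depth.
- env.camera_model(name): a dict with "mtx" (3x3 intrinsics, pixels), "camera_from_world" (4x4, takes a point from world to camera coordinates). Camera axes: x right, y down, z forward; pixel columns grow to the right and rows downward; lengths in mm; the calibration is good to about 2 mm. A picture is of the moment at which its call begins: read the wrist's pose just before it. camera_model takes no time and is no camera call; for the wrist camera it gives the pose at the moment of the call.
- env.sign_off(): hands the job in; it is judged then, once.
The state is a dict: "clock": time; "joint_positions": joint angles; "joint_velocities": joint speeds; "joint_torque": joint torques, N m; "tcp_pos": TCP position; "ee_rot": TCP orientation; "wrist_force": force on the tool from outside, world axes, zero at the start; "moment": the same for the moment, N m; "width": finger opening in mm; "gripper_force": force on a finger pad.
Only numpy, scipy, OpenCV 4.12 (cv2) and the standard library are available. Lean on these libraries where they do the work, as an engineer would, in place of code of your own. Each camera call takes 0.05 s, during which the arm holds its last target. There are 200 camera calls.

## Working session

There is one attempt and no reset: what is moved stays moved. The work goes in short steps, Python scripts to look and compute and a tool call to move; the robot and the scene stay as the last step left them, time stands still between calls to the robot, and variables do not carry over. Pictures are saved under pics/ and viewed, at most 10 in all, crops included, and the job is handed in when it is done.

Besides the shell and the picture viewer there is one more tool, called after "Call:" in YAML: its name, and indented under it one key for each argument. arm_command: Moves the arm, as the interface text tells. Its arguments: {"type":"object","properties":{"plan":{"type":"array","items":{"type":"number"}},"grip_force":{"type":"number"}},"required":["plan"]}

```bash
mkdir -p pics; ls; python3 - <<'E'
from bench import env
import cv2,numpy as np
s=env.sense();print(s['clock'],s['tcp_pos'],s['ee_rot'],s['width'],s['wrist_force'])
for n in ['side','top','wrist']:
    m=env.camera_model(n);print(n,np.round(m['mtx'],1).tolist(),np.round(m['camera_from_world'],4).tolist())
    cv2.imwrite(f'pics/{n}0.png',env.read_camera(n))
E
```

```text
pics
0.0 [143.50637223 607.79007629 225.94232064] [[-9.73262720e-01  2.29694650e-01 -2.11747121e-04]
 [ 2.29694699e-01  9.73261493e-01 -1.55306486e-03]
 [-1.50645371e-04 -1.56017732e-03 -9.99998772e-01]] 91.69533616846097 [-0.12846217  0.27244886 -0.38103718]
side [[432.1, 0.0, 315.6], [0.0, 432.1, 196.1], [0.0, 0.0, 1.0]] [[-0.969, -0.2469, -0.001, 502.0542], [-0.147, 0.58, -0.8013, 143.5731], [0.1984, -0.7763, -0.5983, 1058.4657], [0.0, 0.0, 0.0, 1.0]]
top [[415.6, 0.0, 323.5], [0.0, 415.6, 199.4], [0.0, 0.0, 1.0]] [[-0.0249, -0.9995, -0.0216, 37.1072], [-0.9974, 0.0263, -0.0668, 549.9502], [0.0674, 0.0199, -0.9975, 1222.4484], [0.0, 0.0, 0.0, 1.0]]
wrist [[295.2, 0.0, 319.7], [0.0, 295.2, 199.5], [0.0, 0.0, 1.0]] [[0.2302, 0.9732, -0.0008, -624.9613], [0.9303, -0.2198, 0.2936, -36.1945], [0.2855, -0.0683, -0.9559, 390.5421], [0.0, 0.0, 0.0, 1.0]]
```

View pics/top0.png

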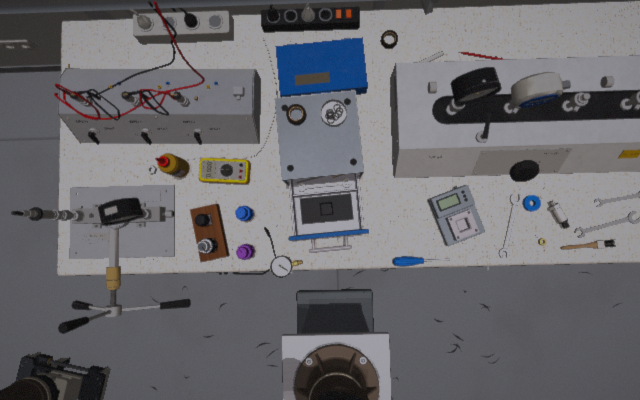

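View pics/side0.png

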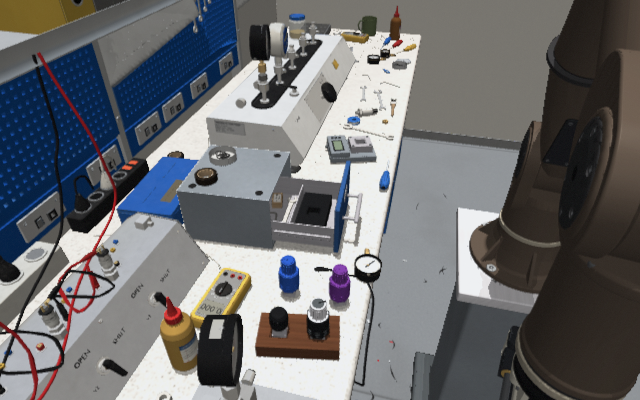

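The top view shows the stand at (208,232). In it, the tall tool with a bright sleeve is at (206,246), or (318,315) in side, and the short black preset driver is at (202,219). The look-alikes are blue at (244,213) and purple at (245,252), both outside the stand. The bright-sleeved tool in the stand fits the description. The checker is at (457,215) and the open drawer's pocket is near (326,208). I'll confirm with enlarged crops.

```bash
python3 - <<'E'
import cv2,numpy as np
t=cv2.imread('pics/top0.png');s=cv2.imread('pics/side0.png')
def c(im,x,y,w,h,k):return cv2.resize(im[y:y+h,x:x+w],(400,300),interpolation=cv2.INTER_CUBIC)
a=np.vstack([np.hstack([c(t,172,198,80,60+7-7,5),c(s,250,275,100,75,4)]),np.hstack([c(t,420,185,80,60,5),c(t,285,175,100,75,4)])])
cv2.imwrite('pics/mos1.png',a)
E
```

```text
(no output)
```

View pics/mos1.png

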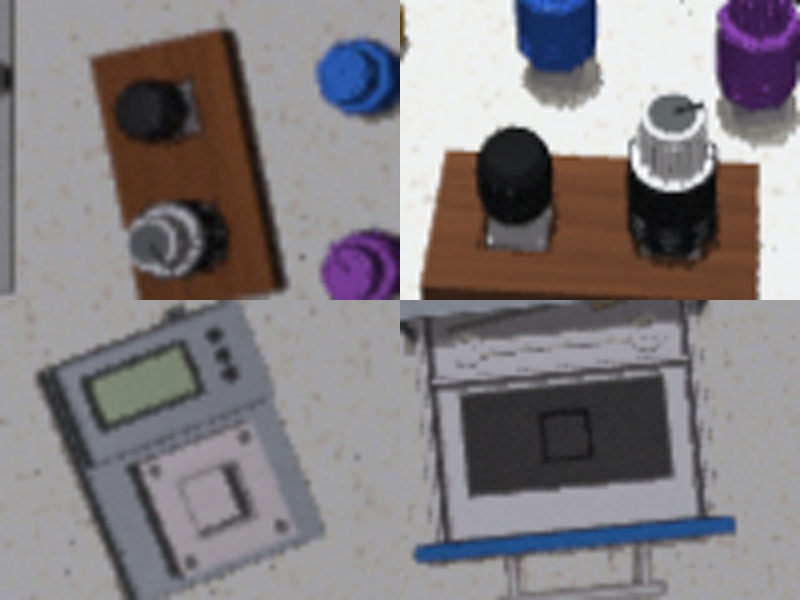

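The crops confirm the target: the bright ribbed sleeve in the well nearer the robot. The preset driver is in the other well.

```bash
cat > h.py <<'E'
from bench import env
import cv2,numpy as np
def ray(m,p):
    T=m['camera_from_world'];R=T[:3,:3];c=-R.T@T[:3,3]
    d=R.T@np.linalg.solve(m['mtx'],[p[0],p[1],1.]);return c,d/np.linalg.norm(d)
def plane(m,p,z):
    c,d=ray(m,p);return c+d*(z-c[2])/d[2]
def tri(*mp):
    A=np.zeros((3,3));b=np.zeros(3)
    for m,p in mp:
        c,d=ray(m,p);P=np.eye(3)-np.outer(d,d);A+=P;b+=P@c
    return np.linalg.solve(A,b)
def proj(m,X):
    q=m['camera_from_world'][:3]@np.append(X,1);q=m['mtx']@q;return q[:2]/q[2]
E
python3 - <<'E'
from h import *
np.set_printoptions(precision=1,suppress=True)
t=env.camera_model('top');s=env.camera_model('side');w=env.camera_model('wrist')
T=lambda x,y:(172+x/5,198+y/5);C=lambda x,y:(420+x/5,185+(y-300)/5);D=lambda x,y:(285+(x-400)/4,175+(y-300)/4)
print('sleeve top',tri((t,T(157,245)),(s,(318,303))))
print('preset',plane(t,T(143,110),86))
print('stand corners',plane(t,T(93,60),32),plane(t,T(225,30),32))
print('socket',[plane(t,C(*p),47) for p in[(180,480),(235,462),(250,515),(197,535)]])
print('plate',[plane(t,C(*p),47) for p in[(135,465),(250,425),(325,535),(180,578)]])
print('pocket',[plane(t,D(*p),50) for p in[(540,412),(588,409),(592,456),(544,461)]])
print('front top', plane(t,D(416,552),144),plane(t,D(735,522),144))
print('purple',plane(t,T(365,265),0),'blue',plane(t,T(355,78),0))
S=env.sense();Tw=w['camera_from_world'];c=-Tw[:3,:3].T@Tw[:3,3]
print('cam rel tcp',S['ee_rot'].T@(c-S['tcp_pos']),'camera axes in tool',S['ee_rot'].T@Tw[:3,:3].T)
E
```

```text
sleeve top [422.2 355.6 112.5]
preset [496.9 371.3  86. ]
stand corners [528.7 418.3  32. ] [544.5 339.3  32. ]
socket [array([ 476.2, -358.7,   47. ]), array([ 485.8, -390.8,   47. ]), array([ 455.1, -397.9,   47. ]), array([ 444.3, -367. ,   47. ])]
plate [array([ 485.5, -333.3,   47. ]), array([ 506.9, -400.4,   47. ]), array([ 442.5, -440.2,   47. ]), array([ 419.9, -356.1,   47. ])]
pocket [array([538.4,  32.8,  50. ]), array([539.7,  -2.1,  50. ]), array([505.4,  -4.1,  50. ]), array([502.7,  30.8,  50. ])]
front top [441.3 115.3 144. ] [456. -98. 144.]
purple [402.1 264.3   0. ] blue [515.2 269.    0. ]
cam rel tcp [  79.8    0.5 -157.4] camera axes in tool [[-0.  -1.  -0.3]
 [ 1.  -0.   0. ]
 [-0.  -0.3  1. ]]
```

View pics/wrist0.png

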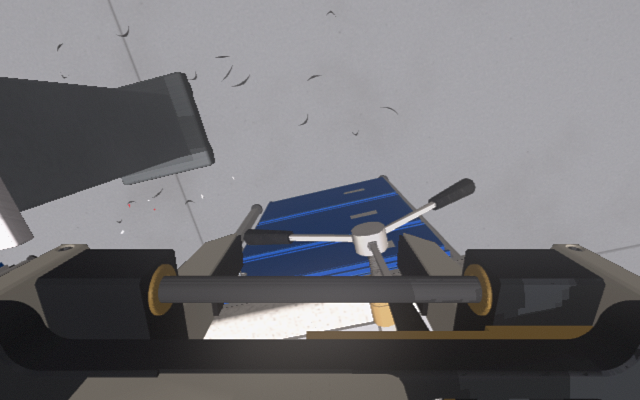

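```bash
python3 - <<'E'
from h import *
t=env.camera_model('top')
for p in [(190,303),(60,325),(113,312),(120,210)]:
  print(p,[plane(t,p,z).round() for z in(50,150,250,350)])
E
```

```text
(190, 303) [array([259., 415.,  50.]), array([277., 380., 150.]), array([294., 346., 250.]), array([311., 311., 350.])]
(60, 325) [array([205., 794.,  50.]), array([226., 728., 150.]), array([248., 662., 250.]), array([270., 596., 350.])]
(113, 312) [array([239., 639.,  50.]), array([257., 586., 150.]), array([276., 533., 250.]), array([295., 480., 350.])]
(120, 210) [array([533., 621.,  50.]), array([528., 569., 150.]), array([522., 518., 250.]), array([517., 466., 350.])]
```

The wrist view shows the press's lever hub at (369,238), with handle tips at (248,238) and (472,186). I'll get their height before crossing.

```bash
python3 - <<'E'
from h import *
t=env.camera_model('top');w=env.camera_model('wrist')
for a,b in [((113,312),(369,238)),((190,303),(248,238)),((60,325),(472,186))]: print(tri((t,a),(w,b)).round())
E
```

```text
[236. 651.  31.]
[240. 459. -75.]
[200. 795.  34.]
```

Call:
arm_command:
  plan: [279, -253, 30, 0, 0, 25, -1, 279, -253, 30, 0, 0, 25, -1, 279, -253, 30, 0, 0, 25, -1, 279, -253, 30, 0, 0, 25, -1, 279, -253, 30, 0, 0, 25, -1, 279, -253, 30, 0, 0, 25, -1, 279, -253, 30, 0, 0, 25, -1, 279, -253, 30, 0, 0, 25, -1, 279, -253, 30, 0, 0, 25, -1, 279, -253, 30, 0, 0, 25, -1]

```text
clock: 1.4
tcp_pos: [421.5, 356.4, 256.6]
ee_rot: [[-0.979, -0.205, -0.001], [-0.205, 0.979, 0.0], [0.0, 0.0, -1.0]]
wrist_force: [0.6, 0.2, 1.1]
width: 91.7
gripper_force: 0.0
```

```bash
python3 - <<'E'
from h import *
s=env.sense();print(s['clock'],s['tcp_pos'],s['ee_rot'].round(3))
im=env.read_camera('wrist');cv2.imwrite('pics/w1.png',im)
np.save('w1.npy',env.camera_model('wrist')['camera_from_world'])
cv2.imwrite('pics/w1c.png',cv2.resize(im[80:300,180:460],(764,600),interpolation=cv2.INTER_CUBIC))
E
```

```text
1.4 [421.50475955 356.38037114 256.57726106] [[-0.979 -0.205 -0.001]
 [-0.205  0.979  0.   ]
 [ 0.     0.    -1.   ]]
```

View pics/w1c.png

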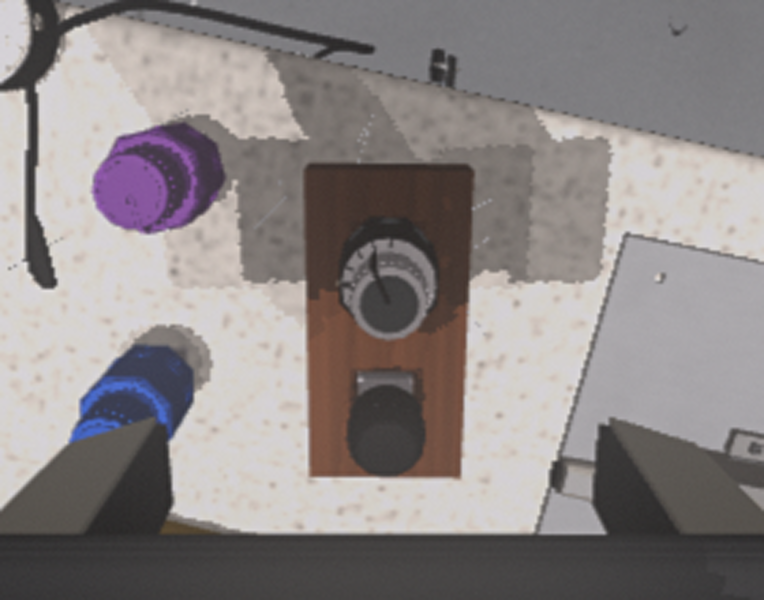

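The tool stands in the upper well of this view. Its sleeve top is at crop (388,306), i.e. pixel (322,192), and the stand edges line up with the gripper yaw. The pointer points roughly up-left, and the marks run from the left clockwise.

```bash
python3 - <<'E'
from h import *
np.set_printoptions(precision=1,suppress=True)
t=env.camera_model('top');s=env.camera_model('side');w=dict(env.camera_model('wrist'));w['camera_from_world']=np.load('w1.npy')
P=lambda x,y:(180+x/2.7286,80+y/2.7286)
print(tri((t,(203.4,247)),(s,(318,303)),(w,P(388,306))),tri((s,(318,303)),(w,P(388,306))))
print('z116',plane(w,P(388,306),116),plane(t,(203.4,247),116))
c=[plane(w,P(*p),32) for p in[(305,164),(473,166),(461,477),(310,477)]];print(c)
y=(c[0]+c[1]-c[2]-c[3])/2;print('ctr',np.mean(c,0),y,np.degrees(np.arctan2(y[1],y[0])));u=y/np.linalg.norm(y);print('well',np.mean(c,0)+u*37.5,np.mean(c,0)-u*37.5)
print('preset z86',plane(w,P(387,425),86))
E
```

```text
[423.  357.6 114.7] [422.9 360.2 118.6]
z116 [424.9 360.3 116. ] [421.8 354.4 116. ]
[array([388.3, 313.7,  32. ]), array([373.1, 390.8,  32. ]), array([531.3, 422.9,  32. ]), array([547.6, 345.1,  32. ])]
ctr [460.1 368.1  32. ] [-158.8  -31.8    0. ] -168.68032705745574
well [423.3 360.8  32. ] [496.8 375.5  32. ]
preset z86 [486.6 373.2  86. ]
```

Call:
arm_command:
  plan: [2, 4, -60, 0, 0, 0, -1, 2, 4, -110, 0, 0, 0, -1, 2, 4, -150, 0, 0, 0, -1, 2, 4, -180, 0, 0, 0, -1, 2, 4, -195, 0, 0, 0, -1, 2, 4, -202, 0, 0, 0, -1, 2, 4, -202, 0, 0, 0, -1, 2, 4, -202, 0, 0, 0, -1]

```text
clock: 2.45
tcp_pos: [425.2, 359.8, 55.8]
ee_rot: [[-0.979, -0.203, 0.001], [-0.203, 0.979, 0.001], [-0.001, 0.001, -1.0]]
wrist_force: [0.5, -0.4, 0.2]
width: 92.3
gripper_force: 0.0
```

Call:
arm_command:
  plan: [0, 0, 0, 0, 0, 0, 0.3, 0, 0, 0, 0, 0, 0, 1, 0, 0, 0, 0, 0, 0, 1, 0, 0, 0, 0, 0, 0, 1, 0, 0, 0, 0, 0, 0, 1, 0, 0, 0, 0, 0, 0, 1, 0, 0, 0, 0, 0, 0, 1, 0, 0, 0, 0, 0, 0, 1]
  grip_force: 25

```text
clock: 3.45
tcp_pos: [424.6, 359.3, 54.7]
ee_rot: [[-0.979, -0.203, -0.0], [-0.203, 0.979, 0.0], [0.0, 0.0, -1.0]]
wrist_force: [0.8, 1.1, 0.0]
width: 41.8
gripper_force: 25.0
```

Width 41.8 mm means the pads sit on the flats. Now I'll lift, turn and go to a look position over the checker.

Call:
arm_command:
  plan: [0, 0, 10, 0, 0, 0, 1, 0, 0, 30, 0, 0, 0, 1, 0, 0, 70, 0, 0, 0, 1, 0, 0, 120, 0, 0, 0, 1, 0, 0, 170, 0, 0, 0, 1, 0, 0, 190, 0, 0, 0, 1, 0, 0, 190, 0, 0, 0, 1]

```text
clock: 4.32
tcp_pos: [425.1, 359.7, 246.5]
ee_rot: [[-0.979, -0.203, 0.002], [-0.203, 0.979, 0.002], [-0.003, 0.002, -1.0]]
wrist_force: [-0.4, -0.0, -4.2]
width: 42.1
gripper_force: 25.0
```

```bash
python3 - <<'E'
from h import *
s=env.sense();print(s['clock'],s['tcp_pos'],s['wrist_force'],s['width'],s['joint_positions'].round(2) if hasattr(s['joint_positions'],'round') else s['joint_positions'])
a=np.degrees(np.arctan2(s['ee_rot'][1,1],s['ee_rot'][0,1]));print('tool y angle',a)
E
```

```text
4.325 [425.10700797 359.66916133 246.53930179] [-0.43203204 -0.0080778  -4.15743708] 42.11929389085192 [-0.84  0.3   0.06  1.72 -0.02  1.11  1.  ]
tool y angle 101.70462801929531
```

Call:
arm_command:
  plan: [10, -390, 0, 0, 0, -39, 1, 10, -390, 0, 0, 0, -39, 1, 10, -390, 0, 0, 0, -39, 1, 10, -390, 0, 0, 0, -39, 1, 10, -390, 0, 0, 0, -39, 1, 10, -390, 0, 0, 0, -39, 1, 60, -786, 0, 0, 0, -78, 1, 60, -786, 0, 0, 0, -78, 1, 60, -786, 0, 0, 0, -78, 1, 60, -786, 0, 0, 0, -78, 1, 60, -786, 0, 0, 0, -78, 1, 60, -786, 0, 0, 0, -78, 1]

```text
clock: 5.82
tcp_pos: [479.4, -388.9, 242.9]
ee_rot: [[-0.403, 0.915, -0.002], [0.915, 0.403, 0.002], [0.002, -0.001, -1.0]]
wrist_force: [1.6, 0.3, -1.8]
width: 41.6
gripper_force: 25.0
```

Call:
arm_command:
  plan: [0, 0, 0, 0, 0, 0, 1, 0, 0, 0, 0, 0, 0, 1, 0, 0, 0, 0, 0, 0, 1]

```text
clock: 6.2
tcp_pos: [480.1, -386.0, 244.0]
ee_rot: [[-0.404, 0.915, -0.001], [0.915, 0.404, 0.002], [0.002, -0.0, -1.0]]
wrist_force: [-0.1, -0.8, -3.5]
width: 42.0
gripper_force: 25.0
```

```bash
python3 - <<'E'
from h import *
s=env.sense();print(s['clock'],s['tcp_pos'],s['wrist_force'],s['width'],s['joint_positions'])
a=np.degrees(np.arctan2(s['ee_rot'][1,1],s['ee_rot'][0,1]));print('tool y angle',a)
im=env.read_camera('wrist');cv2.imwrite('pics/w2.png',im)
np.save('w2.npy',env.camera_model('wrist')['camera_from_world'])
cv2.imwrite('pics/w2c.png',cv2.resize(im[60:300,160:480],(800,600),interpolation=cv2.INTER_CUBIC))
E
```

```text
6.2 [ 480.0626552  -385.96224218  244.00957634] [-0.11705452 -0.79718984 -3.46980594] 41.99099847098237 [ 0.14484569  0.4560902   0.66422529  1.60877246 -0.29850018  1.18205812
  1.28986315]
tool y angle 23.823262781765923
```

View pics/w2c.png

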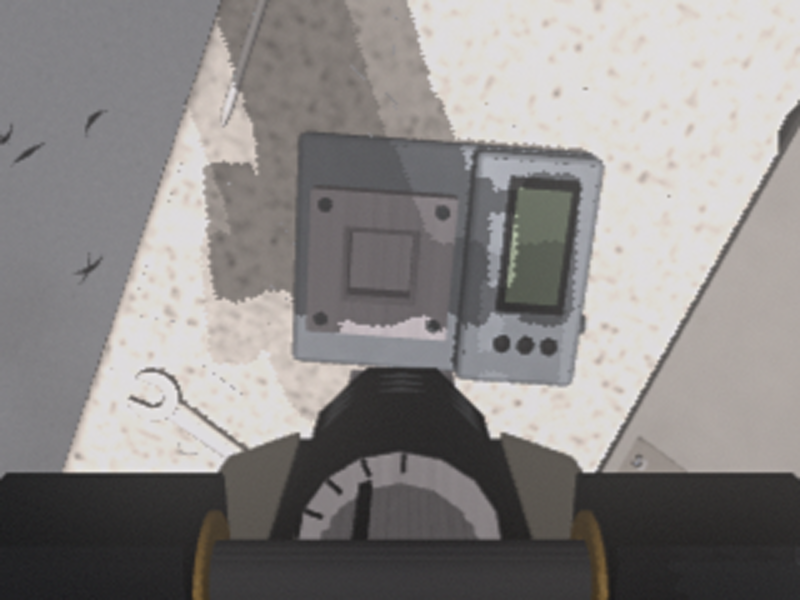

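The checker is seen from above with its socket corners at crop (350,229), (417,231), (412,297) and (346,293). The pointer is on the second mark from the clockwise end, so mark 4 (about 1.2 rad).

```bash
python3 - <<'E'
from h import *
np.set_printoptions(precision=1,suppress=True)
t=env.camera_model('top');w=dict(env.camera_model('wrist'));w['camera_from_world']=np.load('w2.npy')
P=lambda x,y:(160+x/2.5,60+y/2.5)
for n,q in dict(sock=[(350,229),(417,231),(412,297),(346,293)],plate=[(312,186),(458,196),(446,340),(308,332)],screws=[(325,205),(443,213),(433,326),(320,318)]).items():
    c=np.array([plane(w,P(*p),47) for p in q]);e=np.roll(c,-1,0)-c
    print(n,c.mean(0),np.degrees(np.arctan2(e[:,1],e[:,0]))%90,np.linalg.norm(e,axis=1))
a=np.array([(180,480),(235,462),(250,515),(197,535)]).mean(0);pt=(420+a[0]/5,185+(a[1]-300)/5)
sc=np.array([(350,229),(417,231),(412,297),(346,293)]).mean(0)
print('tri',tri((t,pt),(w,P(*sc))))
E
```

```text
sock [ 466.4 -375.6   47. ] [22.1 19.9 20.3 19.1] [32.1 32.5 32.5 31.4]
plate [ 466.8 -376.8   47. ] [20.  20.3 20.4 20.2] [69.  71.1 69.1 71.6]
screws [ 466.7 -377.5   47. ] [20.  19.7 19.6 19.6] [56.2 55.9 56.3 55.5]
tri [ 465.2 -371.4   69.9]
```

```bash
python3 - <<'E'
from h import *
w=dict(env.camera_model('wrist'));w['camera_from_world']=np.load('w2.npy')
tcp=np.array([480.06,-385.96,244.0]);R=env.sense()['ee_rot']
for d in(-2,0,2):
  for n,(x,y,z) in dict(sq7=(14,0,7),sq0=(10,0,0),b22=(21,0,22),b73=(21,0,73),cornL=(14,-14,7)).items():
    q=proj(w,tcp+R@np.array([x+d,y,42.3-z]));print(d,n,((q-[160,60])*2.5).round(1),end=' ')
  print()
im=cv2.imread('pics/w2.png');print(im[200:216,312:330:6].tolist())
E
```

```text
-2 sq7 [397.9 379.2] -2 sq0 [398.  384.2] -2 b22 [397.8 372.8] -2 b73 [397.2 460.5] -2 cornL [347.4 379.2] 
0 sq7 [397.9 372.3] 0 sq0 [398.  377.6] 0 b22 [397.8 365.4] 0 b73 [397.2 450.8] 0 cornL [347.3 372.3] 
2 sq7 [397.9 365.5] 2 sq0 [398. 371.] 2 b22 [397.8 357.9] 2 b73 [397.2 441. ] 2 cornL [347.1 365.5] 
[[[148, 142, 140], [150, 143, 142], [149, 142, 141]], [[148, 141, 139], [148, 143, 140], [148, 142, 141]], [[150, 143, 141], [148, 142, 141], [147, 141, 138]], [[150, 145, 142], [148, 142, 141], [146, 140, 138]], [[151, 146, 144], [149, 142, 141], [148, 142, 141]], [[140, 135, 134], [145, 140, 137], [149, 143, 141]], [[130, 127, 129], [120, 117, 115], [134, 128, 127]], [[58, 58, 59], [54, 54, 55], [63, 62, 62]], [[45, 45, 46], [44, 44, 47], [43, 43, 45]], [[46, 46, 47], [58, 57, 59], [50, 50, 50]], [[56, 55, 56], [65, 63, 64], [64, 64, 64]], [[45, 44, 46], [51, 51, 52], [48, 48, 49]], [[48, 48, 49], [62, 62, 62], [55, 54, 55]], [[54, 53, 55], [59, 58, 60], [64, 62, 64]], [[48, 47, 49], [51, 51, 52], [48, 47, 49]], [[50, 48, 51], [64, 63, 64], [57, 57, 58]]]
```

Call:
arm_command:
  plan: [-13, 9, -30, 0, 0, -3.7, 1, -13, 9, -80, 0, 0, -3.7, 1, -13, 9, -120, 0, 0, -3.7, 1, -13, 9, -140, 0, 0, -3.7, 1, -13, 9, -147, 0, 0, -3.7, 1, -13, 9, -147, 0, 0, -3.7, 1, -13, 9, -147, 0, 0, -3.7, 1]

```text
clock: 7.12
tcp_pos: [467.5, -379.1, 98.9]
ee_rot: [[-0.343, 0.939, 0.002], [0.939, 0.343, -0.001], [-0.002, 0.001, -1.0]]
wrist_force: [-0.0, -0.1, -2.8]
width: 41.5
gripper_force: 25.0
```

```bash
python3 - <<'E'
from h import *
s=env.sense();print(s['clock'],s['tcp_pos'],s['wrist_force'],s['width'],s['joint_positions'])
a=np.degrees(np.arctan2(s['ee_rot'][1,1],s['ee_rot'][0,1]));print('tool y angle',a)
E
```

```text
7.125 [ 467.5406528  -379.13143409   98.93428427] [-6.10270716e-04 -6.13082363e-02 -2.83106835e+00] 41.47505879392958 [ 0.18911526  0.58257149  0.59781991  1.8098531  -0.41571719  0.87511554
  1.33093053]
tool y angle 20.03640921231228
```

Call:
arm_command:
  plan: [-1, 2.5, 0, 0, 0, 0, 1, -1, 2.5, -6, 0, 0, 0, 1, -1, 2.5, -10, 0, 0, 0, 1, -1, 2.5, -13, 0, 0, 0, 1, -1, 2.5, -16, 0, 0, 0, 1, -1, 2.5, -16, 0, 0, 0, 1]

```text
clock: 7.88
tcp_pos: [465.8, -376.5, 81.5]
ee_rot: [[-0.342, 0.94, -0.0], [0.94, 0.342, -0.0], [-0.0, -0.0, -1.0]]
wrist_force: [0.2, -1.4, -4.6]
width: 42.2
gripper_force: 25.0
```

Call:
arm_command:
  plan: [0, 0, -3, 0, 0, 0, 1, 0, 0, -6, 0, 0, 0, 1, 0, 0, -9, 0, 0, 0, 1, 0, 0, -12, 0, 0, 0, 1, 0, 0, -12, 0, 0, 0, 1, 0, 0, -12, 0, 0, 0, 1]

```text
clock: 8.62
tcp_pos: [466.0, -376.5, 69.8]
ee_rot: [[-0.342, 0.94, 0.0], [0.94, 0.342, -0.0], [-0.0, 0.0, -1.0]]
wrist_force: [0.5, -1.5, -1.7]
width: 42.0
gripper_force: 25.0
```

Call:
arm_command:
  plan: [0, 0, 0, 0, 0, 0, 0.3, 0, 0, 0, 0, 0, 0, -0.5, 0, 0, 0, 0, 0, 0, -1, 0, 0, 0, 0, 0, 0, -1, 0, 0, 0, 0, 0, 0, -1, 0, 0, 0, 0, 0, 0, -1, 0, 0, 0, 0, 0, 0, -1]

```text
clock: 9.5
tcp_pos: [465.8, -376.3, 69.8]
ee_rot: [[-0.342, 0.94, 0.0], [0.94, 0.342, 0.0], [0.0, 0.0, -1.0]]
wrist_force: [-1.0, 0.0, -0.5]
width: 91.4
gripper_force: 0.0
```

Call:
arm_command:
  plan: [0, 0, 15, 0, 0, 0, -1, 0, 0, 60, 0, 0, -10, -1, 0, 0, 110, 0, 0, -20, -1, 0, 0, 140, 0, 0, -30, -1, 0, 0, 140, 0, 0, -40, -1, 0, 0, 140, 0, 0, -45, -1, 0, 0, 140, 0, 0, -45, -1, 0, 0, 140, 0, 0, -45, -1]

```text
clock: 10.5
tcp_pos: [465.8, -376.3, 210.2]
ee_rot: [[0.421, 0.907, 0.0], [0.907, -0.421, -0.0], [0.0, 0.0, -1.0]]
wrist_force: [-0.3, -0.2, -0.4]
width: 91.9
gripper_force: 0.0
```

```bash
python3 - <<'E'
from h import *
s=env.sense();print(s['clock'],s['tcp_pos'],s['wrist_force'],s['width'],s['joint_positions'])
a=np.degrees(np.arctan2(s['ee_rot'][1,1],s['ee_rot'][0,1]));print('tool y angle',a)
im=env.read_camera('wrist');cv2.imwrite('pics/w3.png',im)
np.save('w3.npy',env.camera_model('wrist')['camera_from_world'])
cv2.imwrite('pics/w3c.png',cv2.resize(im[120:270,220:420],(800,600),interpolation=cv2.INTER_CUBIC))
E
```

```text
10.5 [ 465.79451345 -376.33757879  210.16007302] [-0.29391322 -0.20823858 -0.35077443] 91.88062835554426 [-0.00718131  0.51982791  0.90404132  1.71097149 -0.44622432  1.13108694
  0.5937335 ]
tool y angle -24.87294003716643
```

View pics/w3c.png

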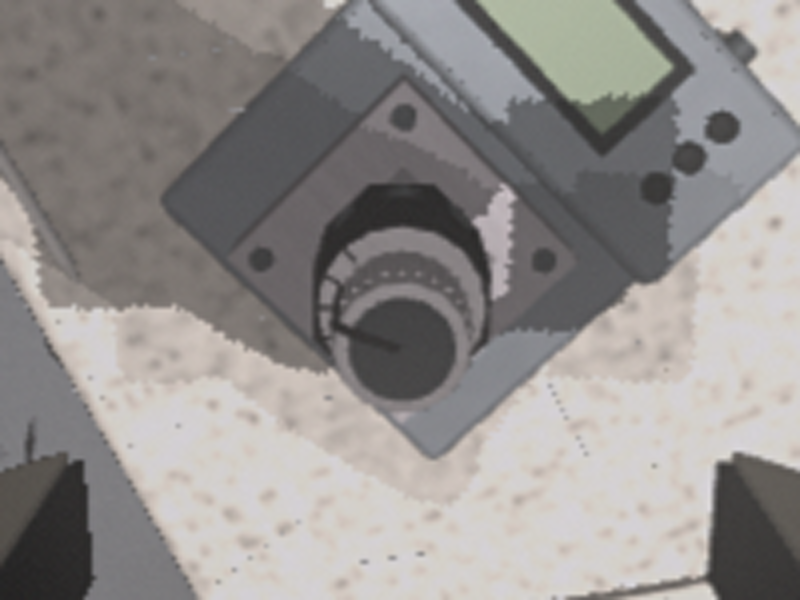

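```bash
python3 - <<'E'
from h import *
np.set_printoptions(precision=1,suppress=True)
w=dict(env.camera_model('wrist'));w['camera_from_world']=np.load('w3.npy')
P=lambda x,y:(220+x/4,120+y/4)
c=plane(w,P(401,345),131);print(c)
tip=plane(w,P(336,325),131)-c;print(np.degrees(np.arctan2(tip[1],tip[0])))
E
```

```text
[ 466.6 -374.9  131. ]
137.13644212974648
```

Call:
arm_command:
  plan: [0.5, 1, -50, 0, 0, 0, -1, 0.5, 1, -85, 0, 0, 0, -1, 0.5, 1, -102, 0, 0, 0, -1, 0.5, 1, -106, 0, 0, 0, -1, 0.5, 1, -106, 0, 0, 0, -1, 0.5, 1, -106, 0, 0, 0, 0]

```text
clock: 11.3
tcp_pos: [466.9, -375.9, 104.9]
ee_rot: [[0.422, 0.906, 0.002], [0.906, -0.422, -0.001], [-0.0, 0.002, -1.0]]
wrist_force: [0.3, -0.9, -0.9]
width: 85.8
gripper_force: 0.0
```

Call:
arm_command:
  plan: [0, 0, 0, 0, 0, 0, 0.5, 0, 0, 0, 0, 0, 0, 1, 0, 0, 0, 0, 0, 0, 1, 0, 0, 0, 0, 0, 0, 1, 0, 0, 0, 0, 0, 0, 1, 0, 0, 0, 0, 0, 0, 1, 0, 0, 0, 0, 0, 0, 1]
  grip_force: 18

```text
clock: 12.18
tcp_pos: [466.4, -375.3, 103.7]
ee_rot: [[0.422, 0.906, 0.0], [0.906, -0.422, -0.0], [-0.0, 0.0, -1.0]]
wrist_force: [1.0, -0.2, 0.0]
width: 29.5
gripper_force: 18.0
```

Call:
arm_command:
  plan: [0, 0, 0, 0, 0, 9, 1, 0, 0, 0, 0, 0, 18, 1, 0, 0, 0, 0, 0, 27, 1, 0, 0, 0, 0, 0, 36, 1, 0, 0, 0, 0, 0, 45, 1, 0, 0, 0, 0, 0, 54, 1, 0, 0, 0, 0, 0, 62, 1, 0, 0, 0, 0, 0, 68, 1, 0, 0, 0, 0, 0, 71, 1, 0, 0, 0, 0, 0, 71, 1, 0, 0, 0, 0, 0, 71, 1]

```text
clock: 13.55
tcp_pos: [465.7, -376.0, 103.7]
ee_rot: [[-0.718, 0.696, -0.001], [0.696, 0.718, -0.001], [-0.0, -0.001, -1.0]]
wrist_force: [-1.9, -2.8, -1.2]
width: 29.6
gripper_force: 18.0
```

Call:
arm_command:
  plan: [0, 0, 0, 0, 0, 0, 0.3, 0, 0, 0, 0, 0, 0, -0.5, 0, 0, 0, 0, 0, 0, -1, 0, 0, 0, 0, 0, 0, -1, 0, 0, 0, 0, 0, 0, -1, 0, 0, 20, 0, 0, -5, -1, 0, 0, 60, 0, 0, -15, -1, 0, 0, 96, 0, 0, -25, -1, 0, 0, 106, 0, 0, -26, -1, 0, 0, 106, 0, 0, -26, -1, 0, 0, 106, 0, 0, -26, -1]

```text
clock: 14.92
tcp_pos: [465.9, -374.7, 208.4]
ee_rot: [[-0.344, 0.939, -0.002], [0.939, 0.344, 0.001], [0.002, -0.001, -1.0]]
wrist_force: [-0.5, 0.2, 0.0]
width: 91.6
gripper_force: 0.0
```

```bash
python3 - <<'E'
from h import *
s=env.sense();print(s['clock'],s['tcp_pos'],s['wrist_force'],s['width'],s['joint_positions'])
a=np.degrees(np.arctan2(s['ee_rot'][1,1],s['ee_rot'][0,1]));print('tool y angle',a)
im=env.read_camera('wrist');cv2.imwrite('pics/w4.png',im)
np.save('w4.npy',env.camera_model('wrist')['camera_from_world'])
cv2.imwrite('pics/w4c.png',cv2.resize(im[145:235,260:380],(800,600),interpolation=cv2.INTER_CUBIC))
E
```

```text
14.925 [ 465.87709168 -374.67661396  208.4356966 ] [-0.4540207   0.20755148  0.04562961] 91.60176520265945 [ 0.13895588  0.45486787  0.65136504  1.70247869 -0.30502769  1.08983087
  1.23571455]
tool y angle 20.116470821715936
```

View pics/w4c.png

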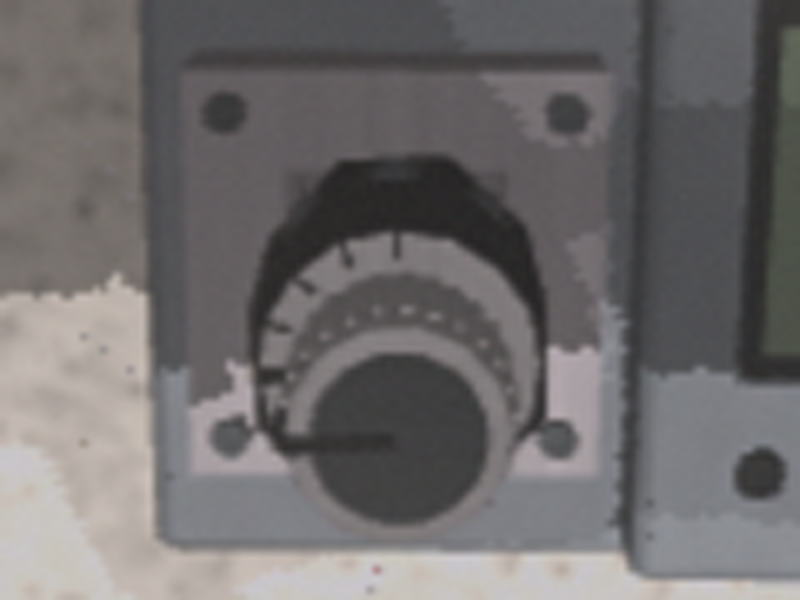

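The pointer is horizontal-left at (340,442), in line with the broad mark 1 at (270,375). The sleeve is on mark 1. Next I'll take the body again.

Call:
arm_command:
  plan: [0, -1, -50, 0, 0, 0, -1, 0, -1, -95, 0, 0, 0, -1, 0, -1, -122, 0, 0, 0, -1, 0, -1, -134, 0, 0, 0, -1, 0, -1, -138, 0, 0, 0, -1, 0, -1, -138, 0, 0, 0, -1, 0, -1, -138, 0, 0, 0, -0.5]

```text
clock: 15.85
tcp_pos: [466.9, -376.8, 72.8]
ee_rot: [[-0.342, 0.94, 0.001], [0.94, 0.342, -0.001], [-0.001, 0.001, -1.0]]
wrist_force: [-0.8, -0.0, -0.3]
width: 85.7
gripper_force: 0.0
```

Call:
arm_command:
  plan: [0, 0, 0, 0, 0, 0, 0.2, 0, 0, 0, 0, 0, 0, 1, 0, 0, 0, 0, 0, 0, 1, 0, 0, 0, 0, 0, 0, 1, 0, 0, 0, 0, 0, 0, 1, 0, 0, 0, 0, 0, 0, 1, 0, 0, 0, 0, 0, 0, 1]
  grip_force: 25

```text
clock: 16.73
tcp_pos: [466.3, -376.3, 71.7]
ee_rot: [[-0.342, 0.94, -0.0], [0.94, 0.342, 0.0], [0.0, -0.0, -1.0]]
wrist_force: [-0.5, 0.3, 0.4]
width: 42.1
gripper_force: 25.0
```

Call:
arm_command:
  plan: [0, 0, 8, 0, 0, 0, 1, 0, 0, 25, 0, 0, 0, 1, 0, 0, 70, 0, 0, 0, 1, -5, 20, 120, 0, 0, 0, 1, -10, 70, 170, 0, 0, 10, 1, -20, 120, 190, 0, 0, 20, 1, -26, 175, 190, 0, 0, 30, 1, -26, 230, 190, 0, 0, 40, 1, -26, 276, 190, 0, 0, 50, 1, -26, 300, 190, 0, 0, 58, 1, -26, 300, 190, 0, 0, 62, 1]

```text
clock: 18.1
tcp_pos: [440.0, -74.3, 262.7]
ee_rot: [[-0.991, 0.132, 0.001], [0.132, 0.991, 0.001], [-0.0, 0.001, -1.0]]
wrist_force: [0.7, -0.8, -3.4]
width: 42.0
gripper_force: 25.0
```

```bash
python3 - <<'E'
from h import *
s=env.sense();print(s['clock'],s['tcp_pos'],s['wrist_force'],s['width'],s['joint_positions'])
a=np.degrees(np.arctan2(s['ee_rot'][1,1],s['ee_rot'][0,1]));print('tool y angle',a)
E
```

```text
18.1 [439.98209229 -74.28029826 262.66065857] [ 0.65573849 -0.81476835 -3.37550133] 41.97673626362322 [-0.30326178  0.09696503  0.38896426  1.9538055  -0.04223707  1.09792082
  1.54137204]
tool y angle 82.39652419538247
```

Now to the look position past the pocket.

Call:
arm_command:
  plan: [40, 30, 10, 0, 0, 6, 1, 80, 60, 10, 0, 0, 11, 1, 125, 88, 10, 0, 0, 11, 1, 125, 88, 10, 0, 0, 11, 1, 125, 88, 10, 0, 0, 11, 1, 125, 88, 10, 0, 0, 11, 1]

```text
clock: 18.85
tcp_pos: [564.5, 10.5, 272.4]
ee_rot: [[-0.999, -0.051, 0.0], [-0.051, 0.999, -0.0], [-0.0, -0.0, -1.0]]
wrist_force: [0.6, 0.3, -2.3]
width: 41.7
gripper_force: 25.0
```

```bash
python3 - <<'E'
from h import *
s=env.sense();print(s['clock'],s['tcp_pos'],s['wrist_force'],s['width'],s['joint_positions'])
a=np.degrees(np.arctan2(s['ee_rot'][1,1],s['ee_rot'][0,1]));print('tool y angle',a)
im=env.read_camera('wrist');cv2.imwrite('pics/w5.png',im)
np.save('w5.npy',env.camera_model('wrist')['camera_from_world'])
cv2.imwrite('pics/w5c.png',cv2.resize(im[60:300,160:480],(800,600),interpolation=cv2.INTER_CUBIC))
E
```

```text
18.85 [564.46940461  10.52325366 272.35015904] [ 0.61228231  0.30725215 -2.27637905] 41.700703200313235 [-0.36345571  0.30278289  0.33130551  1.67699721 -0.10493152  1.17917981
  1.61572137]
tool y angle 92.92039180215674
```

View pics/w5c.png

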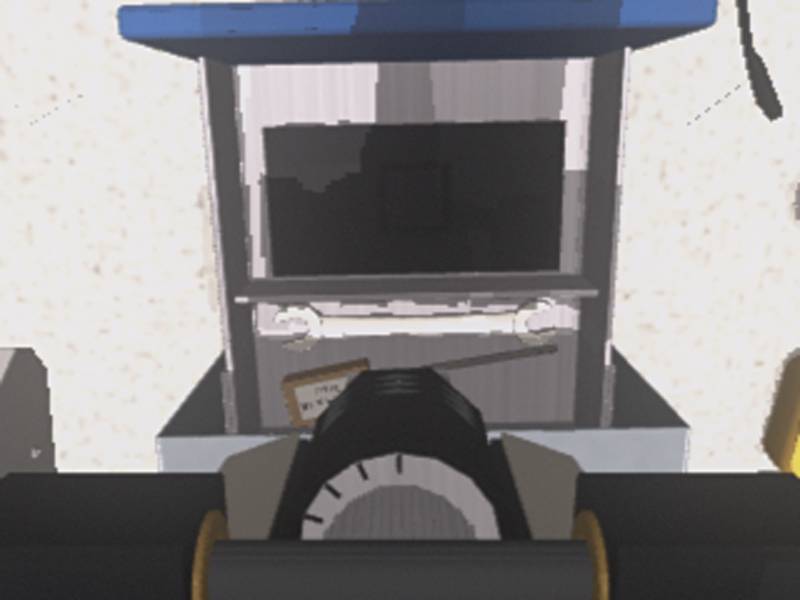

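The open drawer is in view: the pocket is faint at crop (385–450, 165–228), the insert corners are at (265,128) and (560,271), and the cabinet front edge is at row 430. I'll find the pocket edges numerically.

```bash
python3 - <<'E'
from h import *
np.set_printoptions(precision=1,suppress=True,linewidth=200)
g=cv2.imread('pics/w5.png').astype(float).sum(2)
print('cols 308..346',g[130:148,308:347].mean(0).round())
print('rows 120..158',g[120:159,318:336].mean(1).round())
for r in((128,134),(143,149)): print('cols',r,g[r[0]:r[1],308:347].mean(0).round())
for c in((317,323),(331,337)): print('rows',c,g[120:159,c[0]:c[1]].mean(1).round())
w=dict(env.camera_model('wrist'));w['camera_from_world']=np.load('w5.npy');t=env.camera_model('top')
P=lambda x,y:(160+x/2.5,60+y/2.5)
q=np.array([plane(w,P(*p),50) for p in[(265,128),(565,121),(560,271),(272,276)]]);e=np.roll(q,-1,0)-q
print('insert',q,q.mean(0),np.linalg.norm(e,axis=1),np.degrees(np.arctan2(e[:,1],e[:,0]))%90)
f=[plane(w,P(*p),152) for p in[(158,430),(688,428)]];print('cab front',f)
f=[plane(w,P(*p),144) for p in[(119,8),(717,3)]];print('drawer front outer?',f)
E
```

```text
cols 308..346 [141. 140. 137. 134. 131. 128. 133. 135. 134. 133. 133. 133. 132. 132. 129. 130. 129. 129. 128. 128. 128. 127. 127. 128. 126. 127. 127. 130. 127. 121. 120. 121. 126. 130. 133. 133. 132. 133. 134.]
rows 120..158 [135. 134. 134. 134. 132. 127. 124. 126. 133. 133. 131. 130. 131. 130. 131. 129. 130. 130. 128. 128. 129. 128. 129. 128. 130. 129. 127. 128. 128. 130. 123. 119. 122. 124. 125. 127. 129. 129. 128.]
cols (128, 134) [144. 142. 141. 135. 134. 132. 136. 137. 137. 135. 133. 136. 134. 134. 130. 130. 132. 129. 130. 128. 130. 129. 129. 129. 128. 131. 134. 138. 128. 124. 121. 125. 130. 136. 141. 138. 136. 138. 141.]
cols (143, 149) [139. 138. 136. 134. 130. 127. 132. 134. 133. 132. 133. 132. 132. 129. 129. 129. 127. 128. 128. 128. 127. 127. 127. 127. 126. 127. 125. 127. 124. 119. 118. 119. 123. 126. 127. 126. 126. 129. 128.]
rows (317, 323) [137. 136. 137. 138. 136. 130. 125. 127. 132. 136. 135. 132. 133. 132. 133. 133. 131. 134. 130. 130. 133. 130. 132. 130. 134. 133. 129. 130. 132. 132. 126. 122. 125. 125. 126. 128. 131. 130. 130.]
rows (331, 337) [136. 133. 135. 132. 131. 125. 123. 128. 134. 133. 130. 131. 131. 129. 130. 127. 128. 128. 126. 125. 126. 126. 127. 126. 125. 127. 124. 126. 127. 127. 122. 116. 120. 123. 124. 125. 128. 130. 128.]
insert [[491.2 -58.5  50. ]
 [480.4  88.9  50. ]
 [555.   95.   50. ]
 [565.2 -55.   50. ]] [523.   17.6  50. ] [147.7  74.8 150.4  74.1] [4.2 4.7 3.9 2.7]
cab front [array([609.8, -84.7, 152. ]), array([598.1, 130.9, 152. ])]
drawer front outer? [array([451.5, -93.8, 144. ]), array([439.1, 117.7, 144. ])]
```

```bash
python3 - <<'E'
from h import *
np.set_printoptions(precision=1,suppress=True,linewidth=200)
w=dict(env.camera_model('wrist'));w['camera_from_world']=np.load('w5.npy');t=env.camera_model('top')
q=np.array([plane(w,p,50) for p in[(313,126.3),(338,126.1),(338,151.2),(313,151.2)]]);print(q.mean(0),np.linalg.norm(np.roll(q,-1,0)-q,axis=1))
print(tri((w,(325.5,138.7)),(t,(326,208.9))))
tcp=np.array([564.47,10.52,272.35]);R=env.sense()['ee_rot']
g=cv2.imread('pics/w5.png').astype(float).sum(2);print(g[200:216,310:331:10].T.round())
for d in(-2,0,2):
  print(d,[proj(w,tcp+R@np.array([x+d,0,44.7-z])).round(1) for x,z in((14,7),(21,22),(21,73))])
E
```

```text
[521.   16.6  50. ] [31.3 31.3 32.  31. ]
[520.5  16.1  54.2]
[[339. 343. 339. 340. 345. 343. 344. 332. 157. 126. 131. 150. 131. 140. 157. 127.]
 [344. 345. 345. 342. 343. 344. 339. 219. 135. 146. 191. 161. 184. 197. 142. 161.]
 [339. 337. 335. 337. 338. 328. 218. 132. 127. 131. 129. 128. 127. 125. 128. 122.]]
-2 [array([318.5, 209.9]), array([318.4, 207.2]), array([318.1, 241.2])]
0 [array([318.5, 207.2]), array([318.4, 204.3]), array([318.1, 237.4])]
2 [array([318.5, 204.5]), array([318.4, 201.3]), array([318.1, 233.5])]
```

Call:
arm_command:
  plan: [-45, 6, 0, 0, 0, 0.5, 1, -45, 6, -40, 0, 0, 0.5, 1, -45, 6, -90, 0, 0, 0.5, 1, -45, 6, -130, 0, 0, 0.5, 1, -45, 6, -155, 0, 0, 0.5, 1, -45, 6, -167, 0, 0, 0.5, 1, -45, 6, -167, 0, 0, 0.5, 1, -45, 6, -167, 0, 0, 0.5, 1]

```text
clock: 19.9
tcp_pos: [521.2, 17.6, 105.9]
ee_rot: [[-0.998, -0.061, 0.002], [-0.061, 0.998, 0.0], [-0.002, 0.0, -1.0]]
wrist_force: [-0.1, 0.1, -2.7]
width: 42.5
gripper_force: 25.0
```

```bash
python3 - <<'E'
from h import *
s=env.sense();print(s['clock'],s['tcp_pos'],s['wrist_force'],s['width'],s['joint_positions'])
a=np.degrees(np.arctan2(s['ee_rot'][1,1],s['ee_rot'][0,1]));print('tool y angle',a)
E
```

```text
19.9 [521.17219377  17.64660713 105.94230787] [-0.08890897  0.07098369 -2.65679173] 42.49573387375835 [-0.34819575  0.41283903  0.28054465  1.98411652 -0.16163735  0.76362194
  1.65879731]
tool y angle 93.50232934177522
```

Call:
arm_command:
  plan: [-1.5, -0.7, 0, 0, 0, 0, 1, -1.5, -0.7, -6, 0, 0, 0, 1, -1.5, -0.7, -11, 0, 0, 0, 1, -1.5, -0.7, -15, 0, 0, 0, 1, -1.5, -0.7, -18, 0, 0, 0, 1, -1.5, -0.7, -20, 0, 0, 0, 1, -1.5, -0.7, -20, 0, 0, 0, 1]

```text
clock: 20.78
tcp_pos: [518.8, 16.9, 84.6]
ee_rot: [[-0.998, -0.061, -0.0], [-0.061, 0.998, -0.0], [0.0, -0.0, -1.0]]
wrist_force: [2.1, -0.8, -4.3]
width: 42.1
gripper_force: 25.0
```

Call:
arm_command:
  plan: [1, 0, -3, 0, 0, 0, 1, 1, 0, -6, 0, 0, 0, 1, 1, 0, -9, 0, 0, 0, 1, 1, 0, -10, 0, 0, 0, 1, 1, 0, -10, 0, 0, 0, 1]

```text
clock: 21.4
tcp_pos: [519.6, 16.9, 74.7]
ee_rot: [[-0.998, -0.061, -0.0], [-0.061, 0.998, -0.0], [0.0, -0.0, -1.0]]
wrist_force: [-0.3, -1.9, -1.9]
width: 41.9
gripper_force: 25.0
```

Call:
arm_command:
  plan: [0, 0, 0, 0, 0, 0, 0.3, 0, 0, 0, 0, 0, 0, -0.5, 0, 0, 0, 0, 0, 0, -1, 0, 0, 0, 0, 0, 0, -1, 0, 0, 0, 0, 0, 0, -1, 0, 0, 0, 0, 0, 0, -1, 0, 0, 0, 0, 0, 0, -1]

```text
clock: 22.28
tcp_pos: [519.8, 17.0, 74.7]
ee_rot: [[-0.998, -0.061, 0.0], [-0.061, 0.998, 0.0], [-0.0, 0.0, -1.0]]
wrist_force: [-0.3, -0.5, -0.1]
width: 90.9
gripper_force: 0.0
```

Call:
arm_command:
  plan: [0, 0, 15, 0, 0, 0, -1, 0, 0, 60, 0, 0, 0, -1, 0, 0, 110, 0, 0, 0, -1, 0, 0, 150, 0, 0, 0, -1, 0, 0, 160, 0, 0, 0, -1, 0, 0, 160, 0, 0, 0, -1]

```text
clock: 23.02
tcp_pos: [520.0, 17.1, 235.4]
ee_rot: [[-0.998, -0.061, 0.001], [-0.061, 0.998, 0.0], [-0.001, 0.0, -1.0]]
wrist_force: [0.6, 0.3, -0.1]
width: 91.9
gripper_force: 0.0
```

```bash
python3 - <<'E'
from h import *
s=env.sense();print(s['clock'],s['tcp_pos'],s['wrist_force'],s['width'],s['joint_positions'])
im=env.read_camera('wrist');cv2.imwrite('pics/w6.png',im)
np.save('w6.npy',env.camera_model('wrist')['camera_from_world'])
t=env.read_camera('top');cv2.imwrite('pics/top6.png',t)
cv2.imwrite('pics/w6c.png',cv2.resize(im[100:280,200:440],(800,600),interpolation=cv2.INTER_CUBIC))
E
```

```text
23.025 [519.95439373  17.05590139 235.41097084] [ 0.55446938  0.29205636 -0.07894598] 91.90974772438966 [-0.39519919  0.255705    0.32537841  1.8352551  -0.09305425  1.06400891
  1.59763169]
```

View pics/w6c.png

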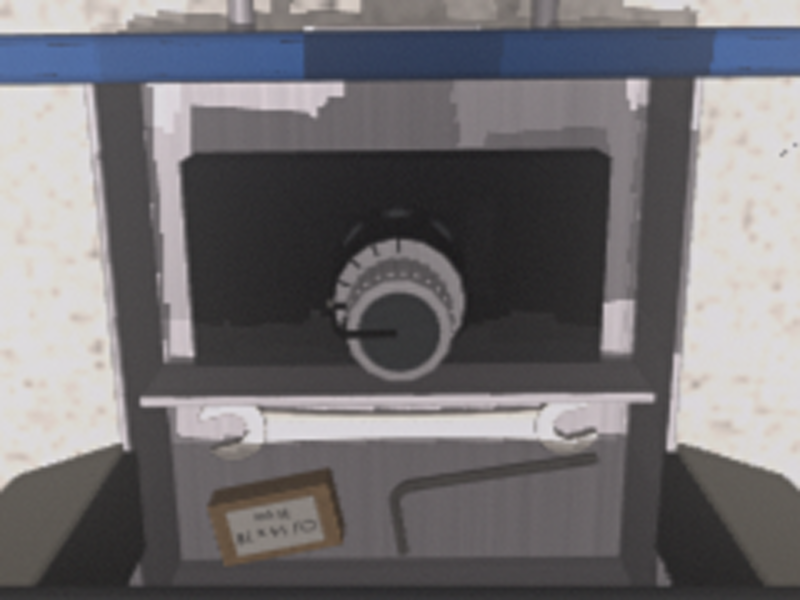

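The driver stands upright in the pocket with the pointer left on mark 1 and the drawer still open. Next I'll go in front of the drawer with the fingers closed.

Call:
arm_command:
  plan: [-50, -3, 0, 0, 0, 0, 0, -105, -7, 0, 0, 0, 0, 1, -122, -7, 0, 0, 0, 0, 1, -122, -7, -30, 0, 0, 0, 1, -122, -7, -70, 0, 0, 0, 1, -122, -7, -105, 0, 0, 0, 1, -122, -7, -118, 0, 0, 0, 1, -122, -7, -118, 0, 0, 0, 1, -122, -7, -118, 0, 0, 0, 1]
  grip_force: 10

```text
clock: 24.25
tcp_pos: [398.7, 10.1, 117.6]
ee_rot: [[-0.998, -0.061, 0.001], [-0.061, 0.998, 0.0], [-0.001, 0.0, -1.0]]
wrist_force: [0.4, -0.3, -0.1]
width: 6.2
gripper_force: 0.0
```

Call:
arm_command:
  plan: [5, 0.3, 0, 0, 0, 0, 1, 10, 0.6, 0, 0, 0, 0, 1, 15, 0.9, 0, 0, 0, 0, 1, 20, 1.2, 0, 0, 0, 0, 1, 25, 1.5, 0, 0, 0, 0, 1, 30, 1.8, 0, 0, 0, 0, 1, 35, 2.1, 0, 0, 0, 0, 1, 40, 2.4, 0, 0, 0, 0, 1]

```text
clock: 25.25
tcp_pos: [437.6, 12.4, 116.6]
ee_rot: [[-0.998, -0.061, -0.001], [-0.061, 0.998, 0.0], [0.001, 0.0, -1.0]]
wrist_force: [-2.8, 0.9, 1.3]
width: 0.6
gripper_force: 1.1
```

Call:
arm_command:
  plan: [5, 0.3, 0, 0, 0, 0, 1, 11, 0.7, 0, 0, 0, 0, 1, 18, 1.1, 0, 0, 0, 0, 1, 25, 1.5, 0, 0, 0, 0, 1, 33, 2, 0, 0, 0, 0, 1, 41, 2.5, 0, 0, 0, 0, 1, 49, 3, 0, 0, 0, 0, 1, 57, 3.4, 0, 0, 0, 0, 1, 65, 3.9, 0, 0, 0, 0, 1, 73, 4.4, 0, 0, 0, 0, 1, 81, 4.9, 0, 0, 0, 0, 1, 88, 5.3, 0, 0, 0, 0, 1]

```text
clock: 26.75
tcp_pos: [526.4, 17.7, 116.7]
ee_rot: [[-0.998, -0.061, 0.0], [-0.061, 0.998, 0.0], [-0.0, -0.0, -1.0]]
wrist_force: [-1.9, 1.7, 0.5]
width: 0.6
gripper_force: 1.1
```

Call:
arm_command:
  plan: [6, 0.4, 0, 0, 0, 0, 1, 12, 0.7, 0, 0, 0, 0, 1, 18, 1.1, 0, 0, 0, 0, 1, 24, 1.5, 0, 0, 0, 0, 1, 30, 1.8, 0, 0, 0, 0, 1, 36, 2.2, 0, 0, 0, 0, 1, 40, 2.4, 0, 0, 0, 0, 1, 44, 2.6, 0, 0, 0, 0, 1]

```text
clock: 27.75
tcp_pos: [568.5, 20.2, 116.5]
ee_rot: [[-0.998, -0.061, -0.003], [-0.061, 0.998, -0.0], [0.003, 0.0, -1.0]]
wrist_force: [-13.5, 0.1, 10.5]
width: 0.3
gripper_force: 6.9
```

Catch zone. I'll keep pushing in small steps.

Call:
arm_command:
  plan: [4, 0.2, 0, 0, 0, 0, 1, 8, 0.5, 0, 0, 0, 0, 1, 11, 0.7, 0, 0, 0, 0, 1, 14, 0.8, 0, 0, 0, 0, 1, 14, 0.8, 0, 0, 0, 0, 1]

```text
clock: 28.38
tcp_pos: [581.7, 20.9, 116.0]
ee_rot: [[-0.998, -0.061, -0.005], [-0.061, 0.998, -0.0], [0.005, 0.0, -1.0]]
wrist_force: [-9.0, 0.7, 2.7]
width: 0.3
gripper_force: 4.5
```

Call:
arm_command:
  plan: [3, 0.2, 0, 0, 0, 0, 1, 6, 0.3, 0, 0, 0, 0, 1, 9, 0.5, 0, 0, 0, 0, 1, 9, 0.5, 0, 0, 0, 0, 1]

```text
clock: 28.88
tcp_pos: [581.6, 20.9, 115.9]
ee_rot: [[-0.998, -0.061, -0.022], [-0.061, 0.998, 0.001], [0.021, 0.002, -1.0]]
wrist_force: [-45.5, 0.3, 37.1]
width: 0.8
gripper_force: 23.2
```

Call:
arm_command:
  plan: [-5, 0, 0, 0, 0, 0, 1, -25, 0, 0, 0, 0, 0, 1, -70, -4, 10, 0, 0, 0, 1, -120, -7, 60, 0, 0, 0, 1, -120, -7, 110, 0, 0, 0, 1, -120, -7, 140, 0, 0, 0, 1, -120, -7, 140, 0, 0, 0, 1, -120, -7, 140, 0, 0, 0, 1]

```text
clock: 29.88
tcp_pos: [472.9, 14.4, 256.3]
ee_rot: [[-0.998, -0.061, 0.0], [-0.061, 0.998, -0.0], [-0.0, -0.0, -1.0]]
wrist_force: [-0.4, -0.7, 0.1]
width: 0.5
gripper_force: 0.0
```

```bash
python3 - <<'E'
from h import *
s=env.sense();print(s['clock'],s['tcp_pos'],s['wrist_force'])
im=env.read_camera('wrist');cv2.imwrite('pics/w7.png',im)
m=env.camera_model('wrist');t=env.camera_model('top')
tp=env.read_camera('top');cv2.imwrite('pics/top7.png',tp)
# blue front rows along mid column in both views
for n,I,cm,x in(('w',im,m,319),('top',tp,t,329),('top0',cv2.imread('pics/top0.png'),t,329)):
    b=I.astype(int);mask=(b[:,:,0]-b[:,:,2]>40)
    for xx in (x-25,x,x+25):
        r=np.where(mask[60:,xx])[0]+60
        print(n,xx,r[:3],r[-3:],[plane(cm,(xx,q),144).round(1) for q in(r.min(),r.max())] if len(r) else '')
E
```

```text
29.875 [472.93418826  14.41431459 256.27060111] [-0.37312415 -0.69307824  0.14943302]
w 294 [] [] 
w 319 [] [] 
w 344 [] [] 
top 304 [60 61 62] [181 182 183] [array([927.7,  64.6, 144. ]), array([587.9,  71.9, 144. ])]
top 329 [60 61 62] [178 179 180] [array([925.4,  -4.1, 144. ]), array([594.2,   4.4, 144. ])]
top 354 [60 61 62] [175 176 177] [array([923.1, -72.7, 144. ]), array([600.5, -63. , 144. ])]
top0 304 [60 61 62] [236 237 238] [array([927.7,  64.6, 144. ]), array([440.3,  75.2, 144. ])]
top0 329 [60 61 62] [234 235 236] [array([925.4,  -4.1, 144. ]), array([444. ,   8.3, 144. ])]
top0 354 [60 61 62] [231 232 233] [array([923.1, -72.7, 144. ]), array([450.4, -58.6, 144. ])]
```

```bash
python3 - <<'E'
from h import *
t=env.camera_model('top');np.set_printoptions(suppress=True,precision=1)
for n in('top0','top7'):
    I=cv2.imread(f'pics/{n}.png')
    r0=225 if n=='top0' else 170
    for x in(310,345): print(n,x,[(r0+i,v.tolist()) for i,v in enumerate(I[r0:r0+16,x])])
print(plane(t,(329,172),144)-plane(t,(329,173),144))
# joint view: wrist-cam projected prediction of cabinet front edge & driver
w=dict(env.camera_model('wrist'));w['camera_from_world']=np.load('w6.npy')
g=cv2.imread('pics/w6.png');print('w6 front',[(r,g[r,320].tolist()) for r in range(106,128,2)])
print(plane(w,(320,109.5),144),plane(w,(320,124),144))
E
```

```text
top0 310 [(225, [170, 161, 162]), (226, [168, 159, 161]), (227, [169, 161, 163]), (228, [169, 162, 163]), (229, [168, 159, 161]), (230, [170, 162, 163]), (231, [168, 160, 160]), (232, [168, 161, 161]), (233, [155, 147, 147]), (234, [92, 69, 60]), (235, [133, 77, 32]), (236, [138, 79, 30]), (237, [134, 77, 32]), (238, [118, 80, 62]), (239, [118, 116, 120]), (240, [149, 151, 154])]
top0 345 [(225, [169, 161, 162]), (226, [167, 161, 161]), (227, [170, 162, 164]), (228, [168, 161, 162]), (229, [160, 152, 154]), (230, [116, 100, 95]), (231, [114, 69, 39]), (232, [141, 80, 34]), (233, [139, 79, 34]), (234, [133, 80, 43]), (235, [100, 78, 68]), (236, [107, 101, 106]), (237, [128, 124, 128]), (238, [129, 123, 128]), (239, [126, 120, 125]), (240, [128, 122, 128])]
top7 310 [(170, [144, 134, 129]), (171, [145, 134, 132]), (172, [144, 135, 130]), (173, [146, 136, 132]), (174, [147, 137, 132]), (175, [146, 135, 131]), (176, [135, 126, 121]), (177, [99, 84, 80]), (178, [124, 74, 42]), (179, [142, 81, 34]), (180, [145, 82, 31]), (181, [127, 73, 28]), (182, [69, 40, 16]), (183, [47, 30, 17]), (184, [44, 24, 17]), (185, [45, 31, 21])]
top7 345 [(170, [143, 134, 128]), (171, [143, 134, 129]), (172, [145, 137, 131]), (173, [143, 133, 129]), (174, [98, 80, 74]), (175, [130, 75, 36]), (176, [143, 83, 34]), (177, [143, 83, 33]), (178, [116, 66, 29]), (179, [58, 35, 18]), (180, [44, 27, 16]), (181, [44, 28, 16]), (182, [44, 28, 17]), (183, [60, 53, 52]), (184, [90, 91, 96]), (185, [91, 93, 99])]
[ 2.7 -0.1  0. ]
w6 front [(106, [112, 115, 122]), (108, [140, 138, 144]), (110, [85, 60, 51]), (112, [90, 64, 53]), (114, [91, 65, 54]), (116, [89, 63, 51]), (118, [89, 64, 52]), (120, [87, 61, 50]), (122, [78, 56, 48]), (124, [92, 86, 88]), (126, [107, 104, 111])]
[440.3  13.2 144. ] [451.6  13.8 144. ]
```

The drawer front now sits flush against the cabinet, with no gap in the top view. The hard stop came right after the catch's force peak, and the arm is clear.

```bash
python3 -c "
from bench import env
print(env.sign_off())"
```

```text
the job is handed in; nothing more can be done
None
```

I carried out every step and handed the job in at about 30 s of the 72 s limit (the hand-in gave no verdict): the driver was wound back to mark 1 in the checker and stood in the drawer pocket, the drawer was pushed home to its hard stop past the catch, and the gripper was drawn clear.

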